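Fit the cell and close the watering controller

TASK

Take the long battery cell out of the charger dock and stand it upright in the round cup in the watering controller's open base, letting go of it there. Then set the cover over it on the two dowels, wide hole over thick dowel and narrow hole over thin dowel, and press it down against the spring until it sits flush on the base all round. Finish while still holding the cover with the fingers and pressing it firmly shut (do not let go, it would spring up again), and leave the short cell, pot, cloche and dibber where they are.

Things in the scene. Friction and masses are not known exactly. Their poses are not given: they have to be found in the camera images.
- base: Lower half of a grey plastic watering controller, screwed down to the ledge: an open box 150 (its x) x 100 (its y) mm, walls 5 mm, flat rim 36 mm above the ledge. Origin: centre of its underside; z up. A black union nut (30 mm wide) sticks out 22 mm at +x, a ribbed hose tail (23 mm wide) 26 mm at -x, both below the rim. A round cup stands at its centre, two steel dowels in opposite corners.
- cup (a point): Centre of the spring contact's top, the floor of the round cup at the base's centre, 13.5 mm above the ledge with the spring up. The cup's bore is 22 mm wide, flaring to 26 mm at its mouth, which is level with the rim (22.5 mm above this point). The standing long cell rises 42.5 mm above the rim.
- thick_dowel (a point): Axis of the thick dowel at rim height: base frame x -58, y +33, z 36 mm. 10 mm in diameter, stands 16 mm above the rim, the top 7 mm tapering to 4 mm.
- thin_dowel (a point): Axis of the thin dowel at rim height: base frame x +58, y -33, z 36 mm. 6 mm in diameter, stands 16 mm above the rim, the top 7 mm tapering to 2 mm.
- contact (a joint): Travel of the sprung brass contact in the cup floor, m: 0 = up, grows as the cell is pushed down, 0.004 with the cover home, stop at 0.006. It pushes up with 4 N at 0 and about 10 N at 0.004, so the cover (about 2 N heavy) needs about 8 N of downward push to come home and a few newtons more to be held firmly; let go, it rises about 4 mm.
- cover: Upper half, loose, right way up, about 0.2 kg: grey flange 150 (x) x 100 (y) x 10 mm with two through holes and a hollow turret in the middle, 60 (x) x 42 (y) mm, top 44 mm above the flange's underside; grip it across its 42 mm. Below, the turret is open 46 x 30 mm and 38.5 mm deep. Origin: centre of the flange's underside, z up. Home, it has the base's axes and lies 36 mm above the base's origin.
- wide_hole (a point): Centre of the wide (13 mm) dowel hole at the flange's underside: cover frame x -58, y +33 mm. It belongs on the thick dowel.
- narrow_hole (a point): Centre of the narrow (9 mm) dowel hole at the flange's underside: cover frame x +58, y -33 mm. It belongs on the thin dowel.
- dock: Black charger dock fixed to the ledge, block 70 (x) x 100 (y) x 28 mm, origin at the centre of its underside. Two round wells 21 mm wide, 24 mm deep (floor 4 mm above the ledge) at dock frame y +26 and -26 mm; one holds the long cell, the other the short cell.
- long_cell: The long battery cell, 18 mm in diameter, 65 mm long, about 46 g, standing upright in one of the dock's wells, so its top is 69 mm above the ledge. Origin: centre of its bottom end; z along its axis towards the button end, which stays up.
- short_cell: A short cell, 18 mm in diameter, 35 mm long, standing in the dock's other well, top 39 mm above the ledge. Not needed; leave it. Origin: centre of its bottom end.
- pot: White ceramic pot, 114 mm wide, with an attached drainage saucer 132 mm wide, 106 mm high together. Leave it. Origin: centre of its underside.
- cloche: Clear plastic bell cloche with a knob, 176 mm wide, 186 mm high. Leave it. Origin: centre of its rim circle on the ledge.
- dibber: Wooden T-handled dibber with a steel point, 230 mm long, 28 mm high, handle 110 mm across, lying on the ledge. Leave it. Origin: on the ledge below the handle end of the shaft; x points along it to the steel point.
Mind the look-alikes: they are no part of the job. Leave any green look-alike of the cover alone.

How it is judged:
On the way:
1. the long cell stands upright on the floor of the cup, let go (horizontal distance between long_cell and cup below 0.005 m and z of long_cell in the frame of base below 0.0155 m and angle between long_cell's own z axis and vertical below 0.12 rad and contact force between the fingers and long_cell below 0.05 N), for 0.2 s.
At the end, for the whole second after the job is handed in: Long cell upright (7 degrees) in the cup, 5 mm from centre; each cover hole within 4 mm of its own dowel and less than 2 mm above the rim; spring pushed down over 2 mm; fingers still on the cover (over 3 N), cover pressed on the base with over 2 N, at rest, through the last second (horizontal distance between long_cell and cup below 0.005 m and angle between long_cell's own z axis and vertical below 0.12 rad and horizontal distance between wide_hole and thick_dowel below 0.004 m and horizontal distance between narrow_hole and thin_dowel below 0.004 m and z of each of wide_hole, narrow_hole in the frame of base below 0.038 m and value of joint contact above 0.002 m and contact force between cover and base above 2 N and contact force between the fingers and cover above 3 N and linear speed of cover below 0.02 m/s); the arm keeps its last pose, push and grip.
It fails at once if the short cell is lifted or taken out (distance of short_cell from where it was at the start of the episode above 0.015 m).
It fails at once if the pot, cloche or dibber is pushed aside or knocked over (distance of any of pot, cloche, dibber from where it was at the start of the episode above 0.02 m).
It also fails if it takes over 67 s, if anything falls off the work surface, if the arm or the gripper's body presses on something with over 40 N, if the wrist force passes 120 N, or if a joint passes its speed limit or range.

ROBOT

A 6-joint arm with a two-finger parallel gripper is mounted at the origin on the work surface. World frame = base frame: x ahead of the robot, y to its left, z up, the work surface at z = 0. Lengths are in m, angles in rad, forces in N, time in s.
With the tool pointing down it reaches from about 0.25 to 0.775 m from the base axis. Payload 4 kg.
Tool frame: the origin (TCP) lies between the finger pads; the fingertips stand 25 mm ahead of it and the grasp point (between the pads) lies 6 mm ahead of it (robot.tip_reach is the distance from the TCP to the fingertips, in m); z points along the fingers, y is the line along which they close (so a half turn about z gives the same grasp; the last joint's range is limited). The gripper opens to 94 mm and grips with 3 to 60 N. Pads are 16 mm wide; open, the fingers measure 119 mm over their backs; the gripper's body (75 mm by 177 mm) begins 78 mm behind the grasp point.
Start: joints at [-1.206, 0.087, 1.371, -0, 1.684, -0.103], TCP at [0.248, -0.491, 0.231] pointing down, gripper open.
Joint ranges: [-3.1, 3.1], [-0.76, 2.03], [0.27, 2.55], [-1.08, 4.22], [0.17, 2.65], [-2.57, 2.57]. Speed limits (rad/s): [2.79, 2.79, 3.14, 3.14, 3.14, 3.14].

INTERFACE

Orientations are given as [roll, pitch, yaw] about the fixed x, y, z axes, in that order (R = Rz(yaw) Ry(pitch) Rx(roll)).
In Python, from bench import sensors, snapshot, camera_info, ticket, robot gives the robot as it stands.
- The arm moves only by the tool arm_command, never from a script. Its argument "plan" is a list of rows, each an object with "grip": the closure, from -1 (fully open) to 1 (shut); "slide": the shift along the tool's x, y, z normalised to -1 to 1, where 1 is 500 mm, a list of three; "spin": the turn about the tool's z normalised to -1 to 1, where 1 is 5 degrees. A call has 1 to 10 rows; each row shifts and turns the commanded pose from where the row before left it, along the tool's axes as they then stand; what a row does not reach is not made up. A row lasts 1/8 s, in which the tool goes at most 62.5 mm and 10.7 degrees, less where a joint would pass 70% of its speed; a pose out of reach is approached as far as the arm can. A call with a number of a shift or a turn outside -1 to 1 is refused whole. A call with a gripper value outside its range is refused whole. The fingers move at their own pace and stop on an object; the grip force is fixed at half the most. Time passes only in rows, so rows that do not move let the fingers close. It gives the time, the measured TCP pose, the force, the opening and the grip force at its end, in the units of the state.
- sensors.get_obs(): the state, without advancing time (a new reading comes with each control period).
- snapshot(name): name is "scene" or "top" or "wrist"; returns the picture (400x640x3 uint8, red, green, blue); there is no depth.
- camera_info(name): a dict with "fx", "fy", "cx", "cy" (pixels), "position" and "rotation" of the camera in the world. Camera axes: x right, y up, looking along -z (the intrinsics and any distortion apply to the point x, -y, -z); pixel columns grow to the right and rows downward; lengths in m; the calibration is good to about 2 mm. A picture is of the moment at which its call begins: read the wrist's pose just before it. camera_info takes no time and is no camera call; for the wrist camera it gives the pose at the moment of the call.
- ticket.close_job(): hands the job in; it is judged then, once.
The state is a dict: "time": time; "joint_positions": joint angles; "qvel": joint speeds; "joint_torque": joint torques, N m; "tool_pos": TCP position; "ee_rot": TCP orientation; "wrist_force": force on the tool from outside, world axes, zero at the start; "wrist_torque": the same for the moment, N m; "width": finger opening in m; "finger_force": force on a finger pad.
Only numpy, scipy, OpenCV 4.12 (cv2) and the standard library are available. Lean on these libraries where they do the work, as an engineer would, in place of code of your own. Each camera call takes 0.05 s, during which the arm holds its last target. There are 200 camera calls.

## Working session

There is one attempt and no reset: what is moved stays moved. The work goes in short steps, Python scripts to look and compute and a tool call to move; the robot and the scene stay as the last step left them, time stands still between calls to the robot, and variables do not carry over. Pictures are saved under pics/ and viewed, at most 10 in all, crops included, and the job is handed in when it is done.

Besides the shell and the picture viewer there is one more tool, called after "Request:" in YAML: its name, and indented under it one key for each argument. arm_command: Moves the arm, as the interface text tells. Scaled input: -1 to 1 covers 500 mm each way for a shift and 5 degrees each way for a turn. Its arguments: {"type":"object","properties":{"plan":{"type":"array","items":{"type":"object","properties":{"grip":{"type":"number"},"slide":{"type":"array","items":{"type":"number"}},"spin":{"type":"number"}}}}},"required":["plan"]}

```bash
mkdir -p pics; ls; python3 - <<'E'
from bench import sensors, snapshot, camera_info
import cv2
o=sensors.get_obs();print(o)
for n in("scene","top","wrist"):
    c=camera_info(n);print(n,c)
    im=snapshot(n);cv2.imwrite(f"pics/{n}0.png",im[:,:,::-1])
E
```

```text
pics
{'time': 0.0, 'joint_positions': array([-1.20613696e+00,  8.79698673e-02,  1.37222281e+00, -3.95396017e-05,
        1.68360760e+00, -1.03092825e-01]), 'qvel': array([-0.00114412, -0.0007965 , -0.00014575,  0.00156524, -0.00022965,
        0.00014002]), 'joint_torque': array([-1.07760259e-04, -3.40184677e+01, -3.02426755e+01,  7.18362350e-02,
        3.30178253e-02, -1.74577840e-04]), 'tool_pos': array([ 0.24779724, -0.4904682 ,  0.22931195]), 'ee_rot': array([-3.13939271e+00, -1.88097716e-04,  4.67747579e-01]), 'wrist_force': array([ 0.44828119, -0.50388574, -0.49173948]), 'wrist_torque': array([-0.01524807,  0.01763089, -0.0102429 ]), 'finger_force': 0.0, 'width': 0.09377567495143924}
scene {'fx': 486.0713620859946, 'fy': 486.0713620859946, 'cx': 318.855643460485, 'cy': 191.4732600913626, 'position': array([ 1.48744708, -0.26588315,  0.83926194]), 'rotation': array([ 0.91043134, -0.01174876,  1.21694097])}
top {'fx': 376.9190320372877, 'fy': 376.9190320372877, 'cx': 321.38148331881894, 'cy': 202.33759359068205, 'position': array([0.30972282, 0.07377785, 1.01093954]), 'rotation': array([ 0.23000864, -0.00184165, -1.55328712])}
wrist {'fx': 325.0916957653211, 'fy': 325.0916957653211, 'cx': 322.34526272723065, 'cy': 201.2802236633619, 'position': array([ 0.31065297, -0.4605675 ,  0.38413174]), 'rotation': array([-0.24053407,  0.00218045, -1.10284946])}
```

View pics/top0.png

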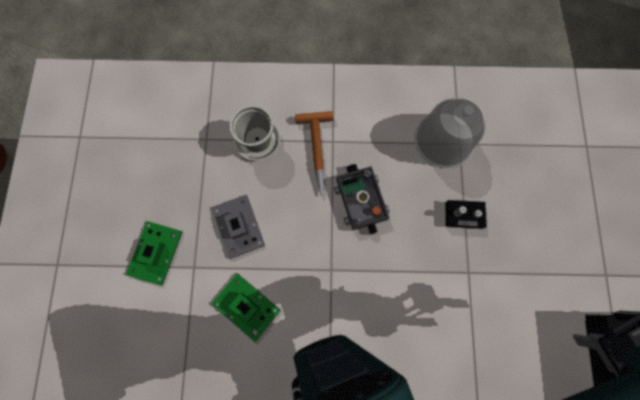

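View pics/scene0.png

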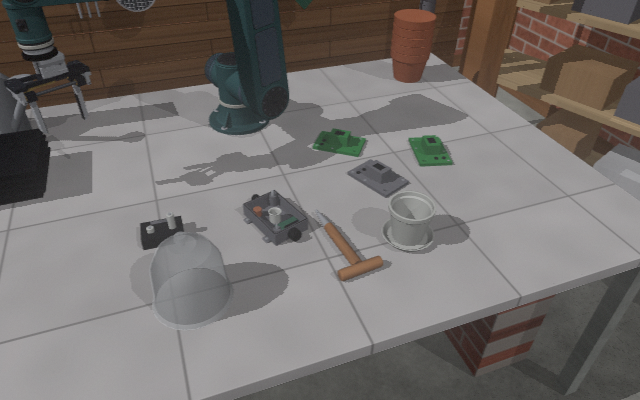

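The top view shows the grey cover at (238,226), two green look-alikes at (154,252) and (245,307), the base at (362,198) and the dock at (466,214). The grey part with a turret is the cover; I'll confirm that in an enlarged crop, along with which holes are which.

```bash
cat > h.py <<'E'
import numpy as np, cv2
from scipy.spatial.transform import Rotation as R
from bench import sensors, snapshot, camera_info
def ray(c,u,v):
    d=np.array([(u-c['cx'])/c['fx'],-(v-c['cy'])/c['fy'],-1.])
    return c['position'],R.from_euler('xyz',c['rotation']).as_matrix()@d
def plane(c,u,v,z):
    p,d=ray(c,u,v);return p+d*(z-p[2])/d[2]
def proj(c,P):
    q=R.from_euler('xyz',c['rotation']).as_matrix().T@(np.asarray(P)-c['position'])
    return c['cx']-c['fx']*q[0]/q[2],c['cy']+c['fy']*q[1]/q[2]
def tri(obs):
    A=np.zeros((3,3));b=np.zeros(3);L=[]
    for c,u,v in obs:
        p,d=ray(c,u,v);d=d/np.linalg.norm(d);M=np.eye(3)-np.outer(d,d);A+=M;b+=M@p;L.append((p,M))
    x=np.linalg.solve(A,b);return x,[np.linalg.norm(M@(x-p)) for p,M in L]
E
python3 - <<'E'
from h import *
im=cv2.imread("pics/top0.png");c=camera_info("top")
a=cv2.resize(im[180:270,195:285],(400,400),interpolation=2)
b=cv2.resize(im[155:245,325:415],(400,400),interpolation=2)
d=cv2.resize(im[185:245,430:500],(400,343),interpolation=2)
s=cv2.imread("pics/scene0.png")
e=cv2.resize(s[150:205,340:415],(400,293),interpolation=2)
o=np.zeros((600,800,3),np.uint8);
a,b,d,e=[cv2.resize(x,(400,300)) for x in(a,b,d,e)]
o[:300,:400]=a;o[:300,400:]=b;o[300:,:400]=d;o[300:,400:]=e
cv2.imwrite("pics/crop1.png",o)
for n,u,v,z in(("cover",238,226,.01),("base",362,198,.036),("dock",466,214,.028),("c1",461,210,.069),("c2",478,212,.039),("pot",255,135,.05),("cloche",450,145,.05),("dibtip",322,192,0),("dibh",315,117,.02)):print(n,plane(c,u,v,z).round(3))
E
```

```text
cover [0.475 0.299 0.01 ]
base [ 0.552 -0.032  0.036]
dock [ 0.515 -0.309  0.028]
c1 [ 0.517 -0.281  0.069]
c2 [ 0.519 -0.337  0.039]
pot [0.72  0.261 0.05 ]
cloche [ 0.701 -0.271  0.05 ]
dibtip [0.576 0.075 0.   ]
dibh [0.791 0.099 0.02 ]
```

View pics/crop1.png

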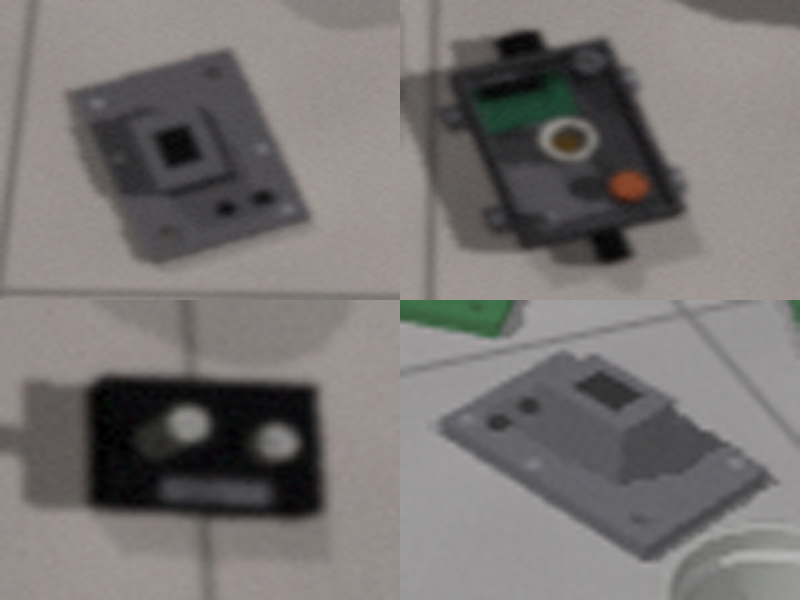

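The crop confirms the cover: a grey flange with a turret, its two dowel holes on the top-right to bottom-left diagonal in the top view. The base has its open cup at top pixel ~(362,197). The long cell is the left one in the dock at (461,210), since it has the larger shadow. The right one at ~(478,212) is the short cell. I'm moving the wrist camera near the dock.

Request:
arm_command:
  plan:
    - {"grip":-1,"slide":[0.105,-0.02,0]}
    - {"grip":-1,"slide":[0.105,-0.02,0]}
    - {"grip":-1,"slide":[0.105,-0.02,0]}
    - {"grip":-1,"slide":[0.105,-0.02,0]}
    - {"grip":-1,"slide":[0.105,-0.02,0]}
    - {"grip":-1,"slide":[0.105,-0.02,0],"spin":0.9}
    - {"grip":-1,"spin":0.9}
    - {"grip":-1,"spin":0.9}
    - {"grip":-1,"spin":0.9}
    - {"grip":-1,"spin":0.9}

```text
invalid input at $.plan[0]: expected keys grip, slide, spin
```

```bash
python3 - <<'E'
from h import *
o=sensors.get_obs();print(o['time'],o['tool_pos'].round(4),o['ee_rot'].round(4),o['joint_positions'].round(2),o['wrist_force'].round(1))
c=camera_info("wrist");print(c['position'],c['rotation'])
im=snapshot("wrist")[:,:,::-1];cv2.imwrite("pics/w1.png",im)
np.save("w1.npy",np.r_[c['position'],c['rotation']])
E
```

```text
0.15 [ 0.2479 -0.4906  0.2296] [-3.1399e+00 -1.0000e-04  4.6780e-01] [-1.21  0.09  1.37 -0.    1.68 -0.1 ] [ 0.4  0.  -0.5]
[ 0.31066158 -0.46058941  0.38427891] [-0.24056179  0.00189417 -1.10284934]
```

View pics/w1.png

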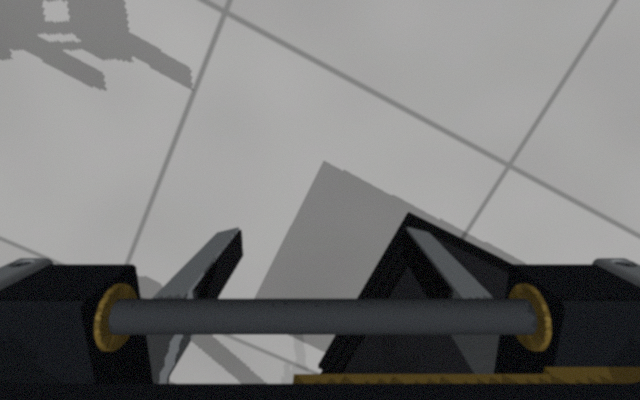

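The wrist picture shows only the empty ledge and the open fingers; rows above about 230 are unobstructed. Every row needs all three keys, so I'm resending with a little less advance.

Request:
arm_command:
  plan:
    - {"grip":-1,"slide":[0.1,-0.036,0],"spin":0}
    - {"grip":-1,"slide":[0.105,-0.036,0],"spin":0}
    - {"grip":-1,"slide":[0.105,-0.036,0],"spin":0}
    - {"grip":-1,"slide":[0.105,-0.036,0],"spin":0}
    - {"grip":-1,"slide":[0.105,-0.036,0],"spin":0.9}
    - {"grip":-1,"slide":[0,0,0],"spin":0.9}
    - {"grip":-1,"slide":[0,0,0],"spin":0.9}
    - {"grip":-1,"slide":[0,0,0],"spin":0.9}
    - {"grip":-1,"slide":[0,0,0],"spin":0.9}
    - {"grip":-1,"slide":[0,0,0],"spin":0.9}

```text
time: 1.45
tool_pos: [0.4394, -0.2932, 0.2302]
ee_rot: [-3.141, 0.0, -0.006]
wrist_force: [-1.2, -0.8, -0.4]
width: 0.0938
finger_force: 0.0
```

```bash
cat >> h.py <<'E'
def shot(n):
    o=sensors.get_obs();print(o['time'],o['tool_pos'].round(4),o['ee_rot'].round(4),o['joint_positions'].round(2),o['wrist_force'].round(1),round(o['width'],4))
    c=camera_info("wrist");im=snapshot("wrist")[:,:,::-1].copy();cv2.imwrite(f"pics/{n}.png",im)
    np.save(n+".npy",c,allow_pickle=True);return c,im
def load(n): return np.load(n+".npy",allow_pickle=True).item(),cv2.imread(f"pics/{n}.png")
def blobs(m,amin,amax=1e9):
    n,l,s,ce=cv2.connectedComponentsWithStats(m.astype(np.uint8))
    return [(ce[i].round(1).tolist(),s[i].tolist()) for i in range(1,n) if amin<s[i,4]<amax]
E
python3 - <<'E'
from h import *
c,im=shot("w2");print(c['position'],c['rotation'])
E
```

```text
1.45 [ 0.4394 -0.2932  0.2302] [-3.1413e+00  5.0000e-04 -6.0000e-03] [-0.7   0.04  1.42 -0.    1.68  0.88] [-1.2 -0.8 -0.4] 0.0938
[ 0.50954929 -0.29443545  0.38482343] [-2.41244884e-01  3.06763494e-04 -1.57658383e+00]
```

View pics/w2.png

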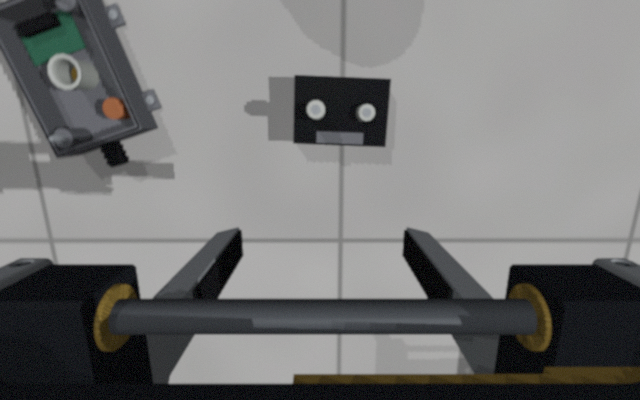

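The wrist view shows the dock with cell tops at (316,109) and (366,112), and part of the base with the cup mouth at (65,72). A second viewpoint 120 mm to the left will let me triangulate.

Request:
arm_command:
  plan:
    - {"grip":-1,"slide":[0,-0.08,0],"spin":0}
    - {"grip":-1,"slide":[0,-0.08,0],"spin":0}
    - {"grip":-1,"slide":[0,-0.08,0],"spin":0}
    - {"grip":-1,"slide":[0,0,0],"spin":0}
    - {"grip":-1,"slide":[0,0,0],"spin":0}

```text
time: 2.12
tool_pos: [0.4399, -0.1738, 0.2305]
ee_rot: [3.141, -0.0, -0.003]
wrist_force: [-0.3, 0.1, -0.5]
width: 0.0937
finger_force: 0.0
```

```bash
python3 - <<'E'
from h import *
c,im=shot("w3")
c2,im2=load("w2")
C=[]
for n,i in(("w2",im2),("w3",im)):
    h=cv2.cvtColor(i,cv2.COLOR_BGR2HSV);roi=np.zeros(i.shape[:2],bool);roi[:228]=1
    dk=(h[...,2]<55)&roi
    for ce,s in blobs(dk,1500):
        x,y,w,hh,a=s
        print(n,"dark",ce,s)
        m=(h[...,2]>120)&(h[...,1]<60);sub=np.zeros_like(m);sub[y:y+hh,x:x+w]=m[y:y+hh,x:x+w]
        print("  bright",blobs(sub,60,900))
big=cv2.resize(im[0:230,60:560],(800,368),interpolation=2);cv2.imwrite("pics/w3c.png",big)
E
```

```text
2.125 [ 0.4399 -0.1738  0.2305] [ 3.1408e+00 -0.0000e+00 -2.9000e-03] [-0.5  -0.09  1.54 -0.    1.68  1.08] [-0.3  0.1 -0.5] 0.0937
w2 dark [32.3, 17.0] [0, 0, 61, 39, 1585]
  bright []
w2 dark [340.7, 107.0] [294, 76, 96, 70, 4814]
  bright [([371.3, 76.6], [345, 76, 45, 3, 84]), ([315.6, 109.0], [307, 100, 18, 19, 276]), ([388.1, 129.1], [386, 102, 4, 44, 102]), ([366.4, 112.0], [358, 104, 17, 17, 226])]
w3 dark [449.2, 107.2] [399, 77, 105, 69, 4872]
  bright [([500.6, 127.1], [495, 94, 9, 52, 240]), ([441.8, 109.2], [433, 100, 19, 19, 276]), ([481.6, 112.2], [474, 104, 16, 17, 225])]
```

View pics/w3c.png

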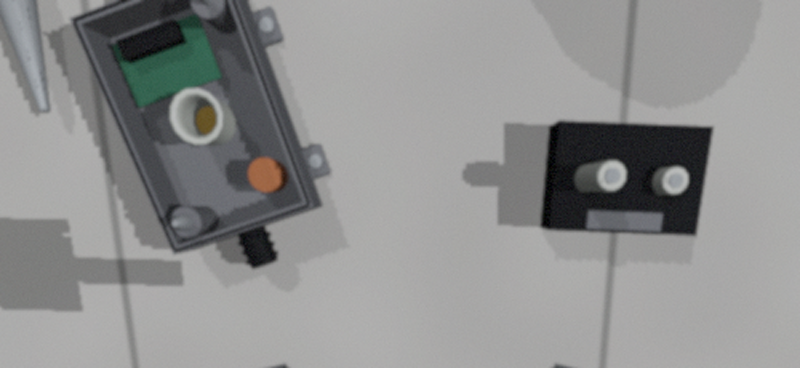

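The crop shows the base with its hose tail at the bottom, at crop (258,245), so base +x points up the image. The thick dowel is at lower left (185,220), the thin one at the top (208,5) and the cup ring at (197,116). The long cell's top is at (612,176).

```bash
python3 - <<'E'
from h import *
c2,i2=load("w2");c3,i3=load("w3")
for nm,a,b in(("long",(315.6,109),(441.8,109.2)),("short",(366.4,112),(481.6,112.2))):
    x,r=tri([(c2,*a),(c3,*b)]);print(nm,x.round(4),np.round(r,4))
    for c,p in((c2,a),(c3,b)):print("  plane",plane(c,*p,.069 if nm=="long" else .039).round(4))
E_=[]
for c,i,x0,y0,x1,y1 in((c2,i2,40,45,90,100),(c3,i3,160,48,206,94)):
    h=cv2.cvtColor(i,cv2.COLOR_BGR2HSV);m=((h[...,2]>135)&(h[...,1]<60)).astype(np.uint8)
    s=np.zeros_like(m);s[y0:y1,x0:x1]=m[y0:y1,x0:x1]
    k,_=cv2.findContours(s,cv2.RETR_EXTERNAL,2);k=max(k,key=cv2.contourArea)
    e=cv2.fitEllipse(cv2.convexHull(k));print(e, cv2.minEnclosingCircle(k));E_.append((c,*e[0]))
    print(plane(c,*e[0],.036).round(4))
x,r=tri(E_);print("cup",x,r)
# base hull in w3 : rim edges via crop pixel guesses
f=lambda u,v:(60+u/1.6,v/1.6)
A=plane(c3,*f(175,248),.036);B=plane(c3,*f(78,18),.036);D=plane(c3,*f(320,205),.036);print(A,B,D,np.degrees(np.arctan2(*(B-A)[[1,0]])),np.linalg.norm(B-A),np.linalg.norm(D-A))
E
```

```text
long [ 0.5209 -0.288   0.0656] [0. 0.]
  plane [ 0.5208 -0.2881  0.069 ]
  plane [ 0.5209 -0.2868  0.069 ]
short [ 0.5187 -0.34    0.0362] [0.0001 0.0001]
  plane [ 0.5186 -0.3396  0.039 ]
  plane [ 0.5188 -0.3386  0.039 ]
((63.965728759765625, 71.17027282714844), (31.53403663635254, 37.6370849609375), 144.6087188720703) ((63.096153259277344, 71.46154022216797), 18.848459243774414)
[ 0.56   -0.0346  0.036 ]
((182.5348663330078, 71.94845581054688), (32.58428955078125, 36.62494659423828), 144.9314727783203) ((182.16036987304688, 71.9339599609375), 18.385700225830078)
[ 0.5588 -0.0343  0.036 ]
cup [ 0.55960944 -0.03369824  0.0346647 ] [np.float64(0.0006057293759658721), np.float64(0.0006057293759657426)]
[ 0.47565225 -0.01145177  0.036     ] [0.61402034 0.03124955 0.036     ] [ 0.50339754 -0.10959354  0.036     ] 17.1505783722033 0.14480722893650838 0.10198827276533037
```

Request:
arm_command:
  plan:
    - {"grip":0.1,"slide":[0.054,0.076,0],"spin":0}
    - {"grip":0.1,"slide":[0.054,0.076,0],"spin":0}
    - {"grip":0.1,"slide":[0.054,0.075,0.0],"spin":0}
    - {"grip":0.1,"slide":[0,0,0.08],"spin":0}
    - {"grip":0.1,"slide":[0,0,0.08],"spin":0}
    - {"grip":0.1,"slide":[0,0,0.04],"spin":0}
    - {"grip":0.1,"slide":[0,0,0],"spin":0}

```text
time: 3.05
tool_pos: [0.5189, -0.2877, 0.1275]
ee_rot: [-3.139, 0.005, -0.005]
wrist_force: [0.1, -0.3, 0.3]
width: 0.0425
finger_force: 0.0
```

```bash
python3 - <<'E'
from h import *
c,im=shot("w4")
h=cv2.cvtColor(im,cv2.COLOR_BGR2HSV)
print(proj(c,[.5208,-.2872,.069]))
E
```

```text
3.05 [ 0.5189 -0.2877  0.1275] [-3.1388  0.0048 -0.0051] [-0.6   0.23  1.42 -0.    1.5   0.97] [ 0.1 -0.3  0.3] 0.0425
(np.float64(320.7759276290589), np.float64(223.32320804940554))
```

View pics/w4.png

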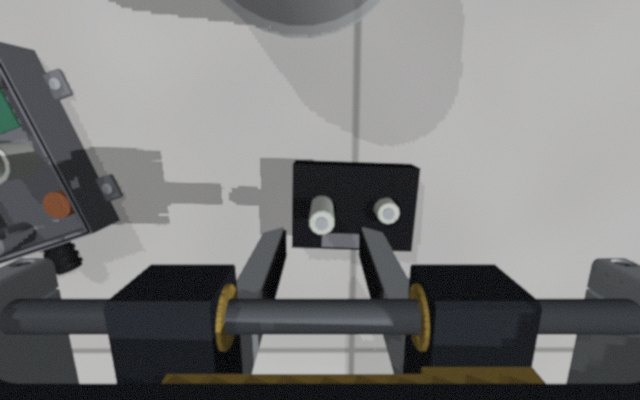

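The cell top is at (321,222), within about a pixel of the predicted spot and centred between the fingers. Now I descend and grip.

Request:
arm_command:
  plan:
    - {"grip":0.1,"slide":[0.003,0,0.06],"spin":0}
    - {"grip":0.1,"slide":[0,0,0.055],"spin":0}
    - {"grip":0.1,"slide":[0,0,0.02],"spin":0}
    - {"grip":0.1,"slide":[0,0,0],"spin":0}
    - {"grip":1,"slide":[0,0,0],"spin":0}
    - {"grip":1,"slide":[0,0,0],"spin":0}
    - {"grip":1,"slide":[0,0,0],"spin":0}
    - {"grip":1,"slide":[0,0,0],"spin":0}

```text
time: 4.1
tool_pos: [0.5225, -0.2874, 0.064]
ee_rot: [3.141, -0.001, -0.003]
wrist_force: [0.6, 0.4, 2.2]
width: 0.0164
finger_force: 30.0
```

Request:
arm_command:
  plan:
    - {"grip":1,"slide":[0,0,-0.04],"spin":0}
    - {"grip":1,"slide":[0,0,-0.07],"spin":0}
    - {"grip":1,"slide":[0,0,-0.07],"spin":0}
    - {"grip":1,"slide":[0.015,-0.1,0],"spin":0}
    - {"grip":1,"slide":[0.015,-0.1,0],"spin":0}
    - {"grip":1,"slide":[0.015,-0.1,0],"spin":0}
    - {"grip":1,"slide":[0.015,-0.1,0],"spin":0}
    - {"grip":1,"slide":[0.015,-0.1,0],"spin":0}
    - {"grip":1,"slide":[0,-0.006,0],"spin":0}
    - {"grip":1,"slide":[0,0,0],"spin":0}

```text
time: 5.35
tool_pos: [0.5602, -0.0344, 0.1527]
ee_rot: [3.141, 0.001, -0.003]
wrist_force: [-0.2, -0.7, -1.4]
width: 0.0169
finger_force: 30.0
```

```bash
python3 - <<'E'
from h import *
c,im=shot("w5")
o=sensors.get_obs()['tool_pos']
print("celltop pred",proj(c,[o[0],o[1],o[2]+.005]),"bottom",proj(c,[o[0],o[1],o[2]-.060]),"cup pred",proj(c,[.5595,-.034,.036]))
cv2.imwrite("pics/w5c.png",cv2.resize(im[100:300,180:460],(784,560),interpolation=2))
E
```

```text
5.35 [ 0.5602 -0.0344  0.1527] [ 3.1408e+00  6.0000e-04 -2.8000e-03] [-0.16  0.14  1.47 -0.    1.53  1.41] [-0.2 -0.7 -1.4] 0.0169
celltop pred (np.float64(322.1563533876827), np.float64(266.22633730299583)) bottom (np.float64(322.13611772805615), np.float64(225.59344372723237)) cup pred (np.float64(320.8825342148646), np.float64(205.86428846458233))
```

View pics/w5c.png

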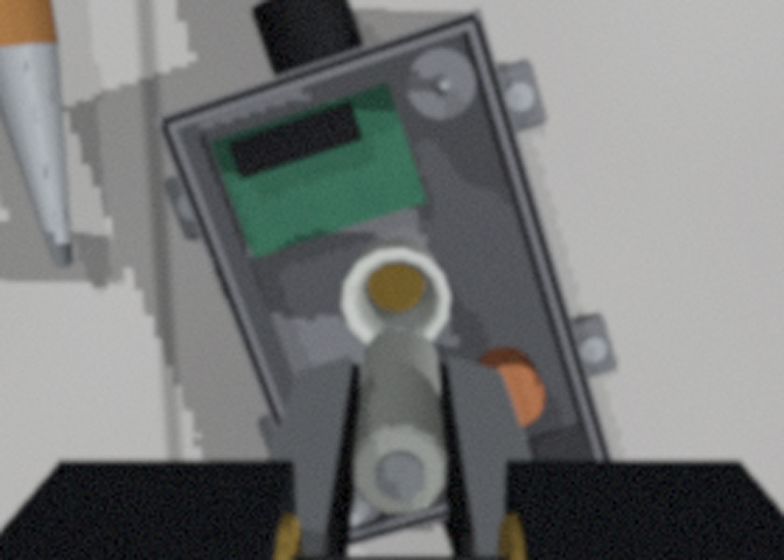

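The cell hangs upright with its top at (323.6,267), and the cup mouth is at (321.4,206), both within 1 px of prediction. The cell sits about 1 mm to the right, so I correct that and lower it.

Request:
arm_command:
  plan:
    - {"grip":1,"slide":[0,-0.002,0.05],"spin":0}
    - {"grip":1,"slide":[-0.001,0,0.05],"spin":0}
    - {"grip":1,"slide":[0,0,0.03],"spin":0}
    - {"grip":1,"slide":[0,0,0.015],"spin":0}
    - {"grip":1,"slide":[0,0,0.008],"spin":0}
    - {"grip":1,"slide":[0,0,0],"spin":0}
    - {"grip":1,"slide":[0,0,0],"spin":0}

```text
time: 6.28
tool_pos: [0.5604, -0.0333, 0.0773]
ee_rot: [3.141, -0.002, -0.003]
wrist_force: [0.0, -0.5, -0.3]
width: 0.0165
finger_force: 30.0
```

Request:
arm_command:
  plan:
    - {"grip":1,"slide":[0,0,0.006],"spin":0}
    - {"grip":1,"slide":[0,0,0.0],"spin":0}
    - {"grip":0.2,"slide":[0,0,0],"spin":0}
    - {"grip":0.2,"slide":[0,0,0],"spin":0}
    - {"grip":0.2,"slide":[0,0,0],"spin":0}
    - {"grip":0.2,"slide":[0,0,0],"spin":0}

```text
time: 7.02
tool_pos: [0.5599, -0.0333, 0.0735]
ee_rot: [3.142, -0.0, -0.003]
wrist_force: [-1.2, 0.1, 0.1]
width: 0.0376
finger_force: 0.0
```

Request:
arm_command:
  plan:
    - {"grip":0.2,"slide":[0,0,-0.06],"spin":0}
    - {"grip":0.2,"slide":[0,0,-0.09],"spin":0}
    - {"grip":0.2,"slide":[0,0,-0.09],"spin":0}
    - {"grip":-1,"slide":[-0.09,0,-0.08],"spin":0}
    - {"grip":-1,"slide":[-0.09,0,0],"spin":0}
    - {"grip":-1,"slide":[0,0,0],"spin":0}
    - {"grip":-1,"slide":[0,0,0],"spin":0}

```text
time: 7.9
tool_pos: [0.4703, -0.033, 0.2335]
ee_rot: [3.141, -0.001, -0.004]
wrist_force: [0.6, 0.9, -0.7]
width: 0.0741
finger_force: 0.0
```

```bash
python3 - <<'E'
from h import *
c,im=shot("w6")
print("cell top pred",proj(c,[.5595,-.034,.0785]),"cup",proj(c,[.5595,-.034,.036]))
cv2.imwrite("pics/w6c.png",cv2.resize(im[0:230,180:460],(700,575),interpolation=2))
E
```

```text
7.9 [ 0.4703 -0.033   0.2335] [ 3.1415e+00 -8.0000e-04 -3.6000e-03] [-0.19 -0.09  1.54  0.    1.69  1.38] [ 0.6  0.9 -0.7] 0.0741
cell top pred (np.float64(322.24235236176656), np.float64(99.97321640213596)) cup (np.float64(322.2491955315817), np.float64(102.63553561551474))
```

View pics/w6c.png

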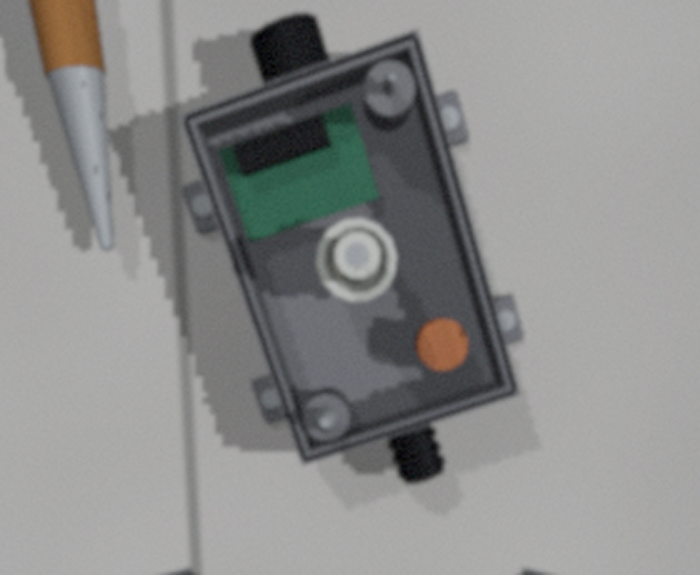

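The view shows the cell standing centred in the cup at crop (357,256). The base rim corners are at about (187,118), (416,33), (515,392) and (304,462), the thick dowel tip at (325,420) and the thin one at (388,88). I'm moving over to the cover.

Request:
arm_command:
  plan:
    - {"grip":-1,"slide":[-0.02,-0.095,0],"spin":0}
    - {"grip":-1,"slide":[-0.02,-0.095,0],"spin":0}
    - {"grip":-1,"slide":[-0.02,-0.095,0],"spin":0}
    - {"grip":-1,"slide":[-0.02,-0.095,0],"spin":0}
    - {"grip":-1,"slide":[-0.02,-0.095,0],"spin":0}
    - {"grip":-1,"slide":[-0.02,-0.095,0],"spin":0}
    - {"grip":-1,"slide":[-0.02,-0.095,0],"spin":0}
    - {"grip":-1,"slide":[0,0,0],"spin":0}
    - {"grip":-1,"slide":[0,0,0],"spin":0}

```text
time: 9.07
tool_pos: [0.4015, 0.2997, 0.2327]
ee_rot: [3.14, 0.001, -0.003]
wrist_force: [0.0, -1.0, -0.2]
width: 0.0941
finger_force: 0.0
```

```bash
python3 - <<'E'
from h import *
c,im=load("w6");f=lambda u,v:(180+u/2.5,v/2.5)
K=[plane(c,*f(*p),.036) for p in((187,118),(416,33),(515,392),(304,462))]
for k in K:print(k.round(4))
print("ctr",np.mean(K,0),"lens",[round(np.linalg.norm(K[i]-K[i-1]),4) for i in range(4)])
y=lambda a,b:np.degrees(np.arctan2((a-b)[1],(a-b)[0]))
print("yaw",y(K[0],K[3]),y(K[1],K[2]),y(K[0],K[1])-90,y(K[3],K[2])-90)
n=plane(c,*f(388,88),.052);t=plane(c,*f(325,420),.052)
print("thin",n,"thick",t,"mid",(n+t)/2,np.linalg.norm(n-t),"yaw",y(n,t)+np.degrees(np.arctan2(33,58)))
print("cell",plane(c,*f(357,256),.0785),"cup",plane(c,*f(357,258),.036))
c,im=shot("w7")
cv2.imwrite("pics/w7c.png",cv2.resize(im[0:230,180:460],(700,575),interpolation=2))
E
```

```text
[0.6128 0.0332 0.036 ]
[ 0.6432 -0.0579  0.036 ]
[ 0.5032 -0.1026  0.036 ]
[ 0.4728 -0.011   0.036 ]
ctr [ 0.55801543 -0.03455508  0.036     ] lens [np.float64(0.1468), np.float64(0.096), np.float64(0.1469), np.float64(0.0966)]
yaw 17.51418115451011 17.72584304628472 18.417678109599308 18.35844580115561
thin [ 0.61974747 -0.04646768  0.052     ] thick [ 0.49360196 -0.02105128  0.052     ] mid [ 0.55667472 -0.03375948  0.052     ] 0.12868055365105097 yaw 18.24667791028581
cell [ 0.55737919 -0.03450172  0.0785    ] cup [ 0.55893617 -0.03457018  0.036     ]
9.075 [0.4015 0.2997 0.2327] [ 3.1401e+00  1.0000e-03 -3.1000e-03] [ 0.53 -0.02  1.48 -0.    1.69  2.1 ] [ 0.  -1.  -0.2] 0.0941
```

View pics/w7c.png

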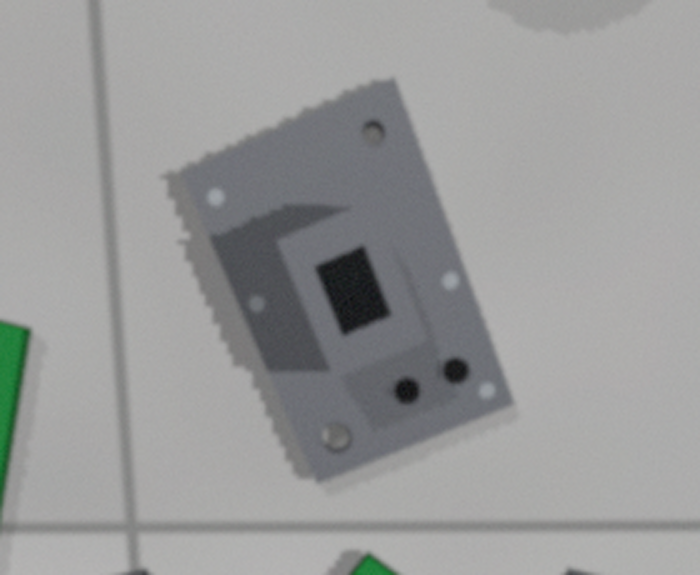

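The cover lies right side up. Its larger hole (wide) is at crop (337,437) and the smaller (narrow) at (373,132), so it is already oriented like the base. The black dots at (406,390) and (455,370) are only buttons.

```bash
python3 - <<'E'
from h import *
y=lambda a,b:np.degrees(np.arctan2((a-b)[1],(a-b)[0]))
f=lambda u,v:(180+u/2.5,v/2.5)
c,im=load("w7")
g=cv2.cvtColor(im,cv2.COLOR_BGR2GRAY)
n=plane(c,*f(373,132),.010);w=plane(c,*f(337,437),.010)
print("narrow",n,"wide",w,"mid",(n+w)/2,np.linalg.norm(n-w),"yaw",y(n,w)+np.degrees(np.arctan2(33,58)))
K=[plane(c,*f(*p),.010) for p in((180,178),(394,80),(513,403),(318,481))]
print("ctr",np.mean(K,0),"lens",[round(np.linalg.norm(K[i]-K[i-1]),4) for i in range(4)],"yaw",y(K[0],K[3]),y(K[1],K[2]),y(K[0],K[1])-90,y(K[3],K[2])-90)
# flange outline by colour: lines on the right edge and bottom
b=cv2.GaussianBlur(cv2.resize(g[0:230,180:460],(700,575),interpolation=cv2.INTER_CUBIC),(5,5),0)
for nm,pa,pb in(("right",(394,80),(513,403)),("bottom",(513,403),(318,481)),("left",(180,178),(318,481)),("top",(180,178),(394,80))):
    pa,pb=np.array(pa,float),np.array(pb,float);d=(pb-pa)/np.linalg.norm(pb-pa);nn=np.array([-d[1],d[0]])
    off=[]
    for t in np.linspace(.12,.88,25):
        s=np.arange(-12,12.1,.5);P=pa+(pb-pa)*t+s[:,None]*nn
        v=cv2.remap(b,P[:,0].astype(np.float32),P[:,1].astype(np.float32),1).ravel().astype(float)
        off.append(s[np.argmax(abs(np.gradient(v)))])
    print(nm,np.round(off,1).tolist())
c,im=load("w6");g=cv2.cvtColor(im,cv2.COLOR_BGR2GRAY)
ctr=np.array([.558,-.0346]);a=np.radians(17.8);M=np.array([[np.cos(a),-np.sin(a)],[np.sin(a),np.cos(a)]])
for q in((58,-33),(-58,33)):
    p=ctr+M@np.array(q)/1000
    for z in(.052,.036):print(q,p.round(4),z,np.round(proj(c,[*p,z]),1))
print(g[22:50,324:348])
E
```

```text
narrow [0.54305558 0.29081732 0.01      ] wide [0.4107537  0.30741664 0.01      ] mid [0.47690464 0.29911698 0.01      ] 0.13333913145039605 yaw 22.487109054216056
ctr [0.47607388 0.29973026 0.01      ] lens [np.float64(0.147), np.float64(0.1005), np.float64(0.1482), np.float64(0.0982)] yaw 23.288396691582726 22.366280054788692 22.627617713268066 21.97964892266444
right [-1.5, -2.0, -2.0, -2.0, -1.0, -2.5, -2.0, -2.0, -2.5, -1.5, -2.5, -2.0, -2.0, -2.5, -1.0, -1.5, -1.5, -1.5, -1.0, -1.0, -2.0, -1.5, -1.5, -2.0, -1.0]
bottom [-1.0, -0.5, -1.5, -3.0, -1.5, -1.0, -1.5, -1.0, -1.5, -1.5, -0.5, -3.5, -2.0, -2.5, -1.0, -1.5, -1.0, -3.0, -2.5, -3.0, -2.0, -4.0, -3.0, -2.5, -2.5]
left [11.0, -12.0, -7.5, -2.0, -3.0, -2.0, -2.0, -2.0, -2.0, -1.0, -1.5, -2.0, -1.5, -1.0, -0.5, 0.0, 0.0, -12.0, 0.5, -0.5, 0.5, 3.5, -1.0, -0.5, 2.0]
top [-9.0, -11.5, -10.0, -9.0, -10.0, -8.0, -10.5, -11.0, -9.0, -10.5, -9.0, -8.5, -12.0, -10.5, -8.5, -11.0, -10.5, -8.5, -10.5, -8.0, -11.0, -11.5, -8.0, -10.0, -8.0]
(58, -33) [ 0.6233 -0.0483] 0.052 [337.2  31.1]
(58, -33) [ 0.6233 -0.0483] 0.036 [336.4  35.4]
(
[... 2223 characters left out ...]
55  47  49  68  88 103 114 113 119 114 115 112 106 101 102  99  93
   82  67  66  61  58  44]
 [ 66  55  40  36  45  67  84 103 108 114 113 115 109 106 100  97  89  77
   62  55  58  72  64  49]
 [ 68  62  44  36  38  44  63  75  88  98 104 105 102  96  89  78  70  61
   50  56  67  68  65  51]
 [ 68  65  51  41  29  34  43  49  59  70  72  81  77  75  63  56  54  47
   47  60  68  73  64  55]
 [ 66  68  62  39  37  30  35  29  40  38  42  49  49  51  48  41  43  43
   50  61  70  70  68  60]
 [ 71  67  62  54  44  36  29  36  38  29  31  37  42  44  40  37  39  44
   57  66  70  70  64  61]
 [ 73  66  68  65  50  41  32  35  33  32  31  31  30  40  33  39  42  54
   67  70  72  70  72  64]]
```

Request:
arm_command:
  plan:
    - {"grip":-1,"slide":[0.075,0,0],"spin":0}
    - {"grip":-1,"slide":[0.076,0.001,0],"spin":0}
    - {"grip":-1,"slide":[0,0,0.05],"spin":-0.9}
    - {"grip":-1,"slide":[0,0,0.05],"spin":-0.9}
    - {"grip":-1,"slide":[0,0,0.05],"spin":-0.9}
    - {"grip":-1,"slide":[0,0,0.05],"spin":-0.9}
    - {"grip":-1,"slide":[0,0,0.05],"spin":-0.9}
    - {"grip":-1,"slide":[0,0,0],"spin":0}
    - {"grip":-1,"slide":[0,0,0],"spin":0}

```text
time: 10.25
tool_pos: [0.4775, 0.2984, 0.1096]
ee_rot: [3.141, -0.002, 0.387]
wrist_force: [-0.5, -0.8, 0.3]
width: 0.0942
finger_force: 0.0
```

```bash
python3 - <<'E'
from h import *
c,im=shot("w8")
# second view for the height of hole: narrow hole
print("narrow pred",proj(c,[.5431,.2908,.010]),"z0",proj(c,[.5431,.2908,0]))
u,v=map(int,np.round(proj(c,[.5431,.2908,.010])));g=cv2.cvtColor(im,cv2.COLOR_BGR2GRAY)
print(u,v);print(g[v-22:v+22:2,u-22:u+22:2])
for s in((30,21),(30,-21)):
    a=np.radians(22.4);p=[.4769+(s[0]*np.cos(a)-s[1]*np.sin(a))/1e3,.299+(s[0]*np.sin(a)+s[1]*np.cos(a))/1e3,.044]
    print("turret corner",proj(c,p))
E
```

```text
10.25 [0.4775 0.2984 0.1096] [ 3.1414e+00 -1.6000e-03  3.8670e-01] [ 0.46  0.17  1.52 -0.    1.45  1.64] [-0.5 -0.8  0.3] 0.0942
narrow pred (np.float64(362.1514915068059), np.float64(137.5509190787196)) z0 (np.float64(360.6626306287248), np.float64(136.96978953691712))
362 138
[[119 116 117 116 120 119 117 117 117 119 118 117 118 118 117 119 117 119
  119 118 120 120]
 [118 118 118 117 116 117 117 120 118 117 120 116 118 117 119 116 119 116
  117 117 118 120]
 [118 117 115 119 117 119 117 117 118 116 116 117 118 119 118 119 119 117
  118 113 118 120]
 [115 117 119 118 119 117 116 118 117 117 119 119 119 119 120 118 120 119
  117 119 118 119]
 [117 115 120 116 117 119 118 118 120 117 118 118 116 120 116 114 115 117
  120 118 120 121]
 [117 119 117 118 120 119 117 119 117 116 121 117 120 116 117 114 118 117
  121 114 118 123]
 [117 118 116 120 119 119 118 119 117 116 117 117 119 118 119 116 118 118
  115 120 116 122]
 [118 119 120 119 119 119 120 117 116 114 108 106 106 116 118 119 118 120
  120 119 117 123]
 [116 114 119 116 116 120 119 116 114 109 109 107  81  95 116 120 118 118
  1
[... 681 characters left out ...]
117 118 120 118 115 116 119 117 116 118 117 115 117 118 119
  117 116 120 131]
 [116 117 115 115 118 118 118 117 116 116 115 118 118 118 117 117 118 118
  116 118 117 133]
 [119 118 116 119 118 114 117 117 120 118 117 116 117 119 117 117 117 117
  117 117 116 138]
 [116 115 115 116 116 117 115 116 115 116 117 116 117 115 117 117 118 117
  116 118 116 136]
 [118 118 118 117 118 115 116 115 118 117 118 116 118 117 119 117 116 119
  117 116 115 141]
 [117 115 118 116 116 117 116 115 115 118 117 120 114 117 119 117 116 115
  117 113 116 142]]
turret corner (np.float64(288.75611272912454), np.float64(181.7421120313649))
turret corner (np.float64(349.8379565369158), np.float64(181.49432095563822))
```

The hole appears at (362,137), as predicted. I descend and grip the turret.

Request:
arm_command:
  plan:
    - {"grip":-1,"slide":[0,0,0.06],"spin":0}
    - {"grip":-1,"slide":[0,0,0.05],"spin":0}
    - {"grip":-1,"slide":[0,0,0.027],"spin":0}
    - {"grip":-1,"slide":[0,0,0],"spin":0}
    - {"grip":1,"slide":[0,0,0],"spin":0}
    - {"grip":1,"slide":[0,0,0],"spin":0}
    - {"grip":1,"slide":[0,0,0],"spin":0}
    - {"grip":1,"slide":[0,0,0],"spin":0}
    - {"grip":1,"slide":[0,0,0],"spin":0}

```text
time: 11.42
tool_pos: [0.4766, 0.299, 0.04]
ee_rot: [3.142, -0.0, 0.389]
wrist_force: [0.2, -0.8, 0.1]
width: 0.0473
finger_force: 0.0
```

Request:
arm_command:
  plan:
    - {"grip":1,"slide":[0,0,0],"spin":0}
    - {"grip":1,"slide":[0,0,0],"spin":0}

```text
time: 11.68
tool_pos: [0.4764, 0.2993, 0.04]
ee_rot: [-3.141, 0.0, 0.389]
wrist_force: [0.6, 1.4, -0.5]
width: 0.042
finger_force: 30.0
```

Request:
arm_command:
  plan:
    - {"grip":1,"slide":[0,0,-0.05],"spin":0}
    - {"grip":1,"slide":[0,0,-0.09],"spin":0}
    - {"grip":1,"slide":[0,0,-0.08],"spin":0}
    - {"grip":1,"slide":[-0.015,0.09,0],"spin":0}
    - {"grip":1,"slide":[-0.015,0.1,0],"spin":0}
    - {"grip":1,"slide":[-0.015,0.1,0],"spin":0}
    - {"grip":1,"slide":[-0.015,0.1,0],"spin":0}
    - {"grip":1,"slide":[-0.014,0.1,0],"spin":0}
    - {"grip":1,"slide":[-0.014,0.1,0],"spin":0}
    - {"grip":1,"slide":[-0.014,0.09,0],"spin":0}

```text
time: 12.92
tool_pos: [0.5581, -0.0369, 0.1491]
ee_rot: [-3.141, 0.002, 0.389]
wrist_force: [0.5, -1.3, -2.0]
width: 0.0418
finger_force: 30.0
```

Request:
arm_command:
  plan:
    - {"grip":1,"slide":[0,0,0],"spin":0.45}
    - {"grip":1,"slide":[0,0,0],"spin":0.45}
    - {"grip":1,"slide":[0,0,0],"spin":0}
    - {"grip":1,"slide":[0,0,0],"spin":0}

```text
time: 13.42
tool_pos: [0.5581, -0.0348, 0.1495]
ee_rot: [-3.141, 0.001, 0.311]
wrist_force: [-0.2, -0.5, -2.9]
width: 0.0419
finger_force: 30.0
```

```bash
python3 - <<'E'
from h import *
c,im=shot("w9")
o=sensors.get_obs();p=o['tool_pos'];a=o['ee_rot'][2]
g=cv2.cvtColor(im,cv2.COLOR_BGR2GRAY)
def loc(q,z,off=(.0005,-.0002)): # cover point expected from tool
    return [p[0]+(q[0]*np.cos(a)-q[1]*np.sin(a))/1e3,p[1]+(q[0]*np.sin(a)+q[1]*np.cos(a))/1e3,z]
u,v=proj(c,loc((58,-33),p[2]-.030));print("narrow hole pred",u,v)
print("flange corners",proj(c,loc((75,-50),p[2]-.03)),proj(c,loc((75,50),p[2]-.03)))
u,v=int(u),int(v);print(u,v);print(g[v-26:v+26:2,u-26:u+26:2])
E
```

```text
13.425 [ 0.5581 -0.0348  0.1495] [-3.1414e+00  9.0000e-04  3.1140e-01] [-0.16  0.14  1.48 -0.    1.53  1.1 ] [-0.2 -0.5 -2.9] 0.0419
narrow hole pred 379.24316489728193 142.92599858983868
flange corners (np.float64(411.6273962943158), np.float64(111.42495624541598)) (np.float64(228.84532624176077), np.float64(111.39322588574785))
379 142
[[137 141 141 140 139 138 140 137 141 138 138 140 139 139 138 137 139 140
  138 138 138 140 136 139 139 137]
 [138 137 140 139 141 137 137 139 139 137 138 139 138 138 140 139 138 137
  139 139 137 141 137 139 138 138]
 [137 141 138 142 139 136 140 137 141 138 137 138 137 139 139 135 138 141
  138 138 138 138 138 138 136 138]
 [140 137 139 139 139 137 139 138 138 139 137 140 138 139 139 139 138 137
  139 139 138 137 138 137 138 139]
 [138 136 139 137 139 139 138 138 138 137 138 139 138 136 139 138 138 140
  137 139 138 140 138 138 139 137]
 [138 137 139 138 138 137 138 139 136 137 138 139 139 137 138 140 139 138
  140 140 138 137 138 139 137 137]
 [138 134 137 138 138 138 137 137 138 137 138 137 139 138 140 136 138 138
  138 139 138 138 137 139 137 14
[... 1374 characters left out ...]
39 138 139
  137 136 139 138 139 136 138 138]
 [138 138 137 136 135 138 139 136 137 140 138 139 139 138 139 137 137 137
  135 137 137 136 139 137 137 139]
 [135 138 136 137 138 138 137 138 139 138 135 140 138 136 137 138 139 136
  138 135 140 137 140 136 139 139]
 [135 135 138 139 138 136 137 137 138 137 138 138 138 137 138 138 138 137
  138 138 139 138 137 138 140 138]
 [137 137 136 137 140 136 139 139 139 139 138 138 137 140 138 137 137 137
  137 141 138 138 136 137 139 138]
 [138 139 136 136 138 141 137 140 139 138 137 139 137 136 138 138 136 140
  140 138 139 138 136 137 138 136]
 [135 137 138 137 140 138 139 136 137 139 138 136 135 136 139 135 138 138
  138 138 137 137 138 137 138 138]]
```

```bash
python3 - <<'E'
from h import *
c,im=load("w9");g=cv2.GaussianBlur(cv2.cvtColor(im,cv2.COLOR_BGR2GRAY),(3,3),0).astype(float)
def show(name,pts): print(name,pts)
fr=[]
for u in range(235,410,12):
    col=np.gradient(g[95:130,u]);k=np.argmax(abs(col));fr.append((u,95+int(k),int(col[k])))
print("front",fr)
for nm,lo,hi in(("right",385,440),("left",200,255)):
    e=[]
    for v in range(118,215,10):
        r=np.gradient(g[v,lo:hi]);k=np.argmax(abs(r));e.append((v,lo+int(k),int(r[k])))
    print(nm,e)
o=np.array([.5581,-.0348,.1495]);a=.3114
def loc(q,z):return [o[0]+(q[0]*np.cos(a)-q[1]*np.sin(a))/1e3,o[1]+(q[0]*np.sin(a)+q[1]*np.cos(a))/1e3,z]
for q in((75,-50),(75,50),(20,-50),(20,50)):print(q,np.round(proj(c,loc(q,.1195)),1))
for q in((30,-21),(30,21)):print("turret",q,np.round(proj(c,loc(q,.1535)),1))
print(g[150:215:3,255:395:4].astype(int))
E
```

```text
front [(235, 110, -14), (247, 110, -15), (259, 110, -13), (271, 111, -14), (283, 110, -4), (295, 110, -3), (307, 110, 32), (319, 110, 28), (331, 110, 29), (343, 102, -14), (355, 106, -14), (367, 110, -17), (379, 110, -17), (391, 110, -17), (403, 110, -17)]
right [(118, 413, 18), (128, 412, 18), (138, 385, -25), (148, 411, 19), (158, 410, 17), (168, 410, 18), (178, 409, 18), (188, 409, 17), (198, 408, 19), (208, 407, 19)]
left [(118, 218, 15), (128, 232, -15), (138, 233, -16), (148, 233, -17), (158, 234, -17), (168, 235, -17), (178, 234, -12), (188, 231, -8), (198, 237, -14), (208, 237, -16)]
(75, -50) [411.6 111.6]
(75, 50) [229.  111.5]
(20, -50) [405.4 208.6]
(20, 50) [235.4 208.5]
turret (30, -21) [363.8 206.9]
turret (30, 21) [276.1 206.9]
[[ 99  99  99  99  99  99 126 137 137 137 137 137 137 138 137 137 138 137
  137 138 138 138 137 138 138 138 138 138 139 139 135 114 107 125 139]
 [ 99  97  98  99  99  99 133 136 137 137 137 138 136 137 138 137 138 138
  137 137 137 137 138 137 138 137 137 138 138 138 138 138 136 138 138]
 [ 97  98  99  98  98 102 137 137 137 138 137 136 137 13
[... 2144 characters left out ...]
  94  69  68  70  67  68  68  68  69  68  70  67
   70  68  69  68  68  69  68  68  67  90 137 137 137 136 138 137 137]
 [ 98  99  97  98  97  97  87  74  73  72  72  70  72  72  72  73  73  73
   73  72  73  73  74  81  81  81  81  85 133 136 137 137 137 137 137]
 [ 97  97  97  97  97  97  96  96  98  95  97  96  97  96  97  96  97  96
   97  97  96  96 110 133 135 133 133 134 137 136 136 137 137 137 137]
 [ 98  97  97  97  98  98  97  96  97  97  97  98  97  98  98  97  97  97
   98  98  98  97 125 135 135 136 136 137 136 137 136 137 137 138 138]
 [ 97  97  98  96  97  98  96  97  97  98  97  97  98  98  97  97  97  97
   97  98  98  97 134 135 135 135 137 136 136 136 136 136 137 137 137]]
```

Request:
arm_command:
  plan:
    - {"grip":1,"slide":[-0.001,-0.003,0.04],"spin":0}
    - {"grip":1,"slide":[0,0,0.04],"spin":0}
    - {"grip":1,"slide":[0,0,0.024],"spin":0}
    - {"grip":1,"slide":[0,0,0],"spin":0}
    - {"grip":1,"slide":[0,0,0],"spin":0}

```text
time: 14.1
tool_pos: [0.558, -0.0337, 0.0989]
ee_rot: [3.141, -0.001, 0.311]
wrist_force: [0.0, -0.2, -2.1]
width: 0.0419
finger_force: 30.0
```

```bash
python3 - <<'E'
from h import *
c,im=shot("w10")
o=sensors.get_obs();p=o['tool_pos'];a=o['ee_rot'][2]
g=cv2.cvtColor(im,cv2.COLOR_BGR2GRAY)
u,v=proj(c,[p[0]+(58*np.cos(a)+33*np.sin(a))/1e3,p[1]+(58*np.sin(a)-33*np.cos(a))/1e3,p[2]-.030]);print(u,v)
print("dowel tip(cam est)",proj(c,[.6233,-.0483,.052]))
u,v=int(u),int(v);print(g[v-12:v+12,u-10:u+16])
E
```

```text
14.1 [ 0.558  -0.0337  0.0989] [ 3.1408e+00 -1.4000e-03  3.1090e-01] [-0.16  0.17  1.55 -0.    1.43  1.1 ] [ 0.  -0.2 -2.1] 0.0419
379.3689115355514 143.01809974694498
dowel tip(cam est) (np.float64(375.87327594395674), np.float64(141.99240916532636))
[[139 141 140 138 138 138 140 139 138 137 134 134 131 132 132 133 137 138
  135 141 140 138 140 138 138 139]
 [138 137 139 140 140 139 138 136 135 130 129 127 123 122 118 120 121 129
  132 136 139 138 140 139 141 140]
 [137 139 139 138 140 139 137 135 133 128 126 126 122 112 106 103 103 114
  121 130 136 137 141 139 140 140]
 [140 141 136 138 141 135 135 131 129 128 130 131 131 124 109  93  89  92
  102 117 128 137 138 138 139 139]
 [137 137 139 133 137 134 131 125 130 136 136 138 135 136 126 107  90  77
   83  98 115 130 138 137 139 139]
 [141 138 135 135 133 131 123 122 128 138 138 136 139 137 135 126 104  80
   69  87 101 118 133 140 140 138]
 [141 139 134 134 134 122 111 107 124 135 137 140 138 141 138 136 119  88
   62  73  89 107 127 138 140 135]
 [139 139 135 135 130 119 103  97 115 131 139 140 142 140 140 137 128  97
   65  62  
[... 1068 characters left out ...]
78  79  89
  100 110 124 135 137 139 138 137]
 [139 139 140 137 141 136 135 127 118 109 101  97  92  91  90  95  98 103
  109 125 132 136 140 139 138 140]
 [139 140 139 140 138 137 136 132 126 120 114 108 106 107 108 110 113 121
  129 133 135 139 139 137 137 138]
 [138 137 139 140 137 137 138 137 133 130 126 123 123 122 123 125 127 130
  136 136 140 138 138 140 139 137]
 [141 138 140 138 138 139 141 136 139 135 135 135 135 134 134 135 136 140
  140 140 135 139 137 140 138 139]
 [139 139 138 138 136 139 139 138 136 139 137 136 140 139 138 140 140 137
  139 137 139 137 139 139 140 137]
 [137 140 139 138 140 140 139 140 137 140 137 139 139 137 138 138 138 139
  140 140 141 138 138 137 137 140]]
```

Request:
arm_command:
  plan:
    - {"grip":1,"slide":[-0.002,-0.001,0],"spin":0}
    - {"grip":1,"slide":[0,0,0.01],"spin":0}
    - {"grip":1,"slide":[0,0,0.01],"spin":0}
    - {"grip":1,"slide":[0,0,0.006],"spin":0}
    - {"grip":1,"slide":[0,0,0],"spin":0}

```text
time: 14.78
tool_pos: [0.556, -0.0334, 0.0844]
ee_rot: [-3.141, 0.001, 0.311]
wrist_force: [0.3, -0.1, -2.3]
width: 0.0416
finger_force: 30.0
```

No side force, and the cover is past the dowel tips. I press down gently.

Request:
arm_command:
  plan:
    - {"grip":1,"slide":[0,0,0.006],"spin":0}
    - {"grip":1,"slide":[0,0,0.004],"spin":0}
    - {"grip":1,"slide":[0,0,0.004],"spin":0}
    - {"grip":1,"slide":[0,0,0],"spin":0}

```text
time: 15.28
tool_pos: [0.557, -0.0336, 0.079]
ee_rot: [3.141, -0.002, 0.311]
wrist_force: [-0.6, 0.3, 2.9]
width: 0.0421
finger_force: 30.0
```

Request:
arm_command:
  plan:
    - {"grip":1,"slide":[0,0,0.004],"spin":0}
    - {"grip":1,"slide":[0,0,0.004],"spin":0}
    - {"grip":1,"slide":[0,0,0],"spin":0}
    - {"grip":1,"slide":[0,0,0],"spin":0}

```text
time: 15.78
tool_pos: [0.5573, -0.0336, 0.0761]
ee_rot: [3.14, -0.003, 0.311]
wrist_force: [-2.5, -0.2, 8.8]
width: 0.0415
finger_force: 30.0
```

Request:
arm_command:
  plan:
    - {"grip":1,"slide":[0,0,0.003],"spin":0}
    - {"grip":1,"slide":[0,0,0.003],"spin":0}
    - {"grip":1,"slide":[0,0,0],"spin":0}
    - {"grip":1,"slide":[0,0,0],"spin":0}

```text
time: 16.27
tool_pos: [0.5574, -0.0336, 0.0759]
ee_rot: [3.14, -0.003, 0.311]
wrist_force: [-5.8, -0.8, 19.3]
width: 0.0419
finger_force: 30.0
```

```bash
python3 - <<'E'
from h import *
c,im=shot("w11")
for n in("w9","w11"):
    _,i=load(n);g=cv2.GaussianBlur(cv2.cvtColor(i,cv2.COLOR_BGR2GRAY),(3,3),0).astype(float)
    print(n,[385+int(np.argmax(abs(np.gradient(g[v,390:440]))))+5 for v in(128,158,188,208)],[225+int(np.argmin(np.gradient(g[v,225:250]))) for v in(128,148,168,208)],[100+int(np.argmin(np.gradient(g[100:125,u]))) for u in(240,260,370,390,403)])
    s=g[125:160,365:400];print("hole dark centroid",np.array(np.nonzero(s<112)).mean(1)[::-1]+[365,125])
E
```

```text
16.275 [ 0.5574 -0.0336  0.0759] [ 3.14   -0.0033  0.3106] [-0.16  0.18  1.57  0.    1.38  1.1 ] [-5.8 -0.8 19.3] 0.0419
w9 [412, 410, 409, 407] [232, 233, 235, 237] [110, 110, 110, 110, 110]
hole dark centroid [383.18831169 142.01948052]
w11 [412, 413, 408, 407] [225, 229, 230, 237] [111, 111, 103, 110, 111]
hole dark centroid [381.24034335 141.57081545]
```

The cover hasn't slipped in the grip and is still level. The force rose steeply at the expected home height (TCP z 0.076), so it is seated. I check that it holds steady.

Request:
arm_command:
  plan:
    - {"grip":1,"slide":[0,0,0],"spin":0}
    - {"grip":1,"slide":[0,0,0],"spin":0}
    - {"grip":1,"slide":[0,0,0],"spin":0}
    - {"grip":1,"slide":[0,0,0],"spin":0}

```text
time: 16.82
tool_pos: [0.5574, -0.0336, 0.0759]
ee_rot: [3.14, -0.003, 0.311]
wrist_force: [-5.6, 0.2, 20.0]
width: 0.0421
finger_force: 30.0
```

```bash
python3 - <<'E'
from bench import sensors,ticket
o=sensors.get_obs();print(o['tool_pos'],o['wrist_force'],o['finger_force'])
if 14<o['wrist_force'][2]<30 and o['finger_force']>20: print(ticket.close_job())
E
```

```text
[ 0.5574167  -0.03360644  0.07594233] [-5.56695966  0.23601341 19.97667427] 30.013825446367264
the job is handed in; nothing more can be done
None
```

I handed in the job at about 17 s with the long cell standing in the cup and the cover on its dowels, still gripped and pressed down with about 20 N at its expected home height; no verdict was returned.

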